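# Turn a hot leaded glass panel over with the lifting knife

## Robot

A 6-joint arm with a two-finger parallel gripper is mounted at the origin on the work surface. World frame = base frame: x ahead of the robot, y to its left, z up, the work surface at z = 0. Lengths are in m, angles in rad, forces in N, time in s.
With the tool pointing down it reaches from about 0.375 to 0.975 m from the base axis. Payload 3.8 kg.
Tool frame: the origin (TCP) lies at the very end of the fingers, on their centre line; the grasp point (between the pads) lies 19 mm behind it; z points along the fingers, y is the direction in which the jaws open and shut (so a half turn about z gives the same grasp; the last joint's range is limited). The gripper opens to 85 mm and grips with 20 to 120 N. Pads are 22 mm wide; open, the fingers measure 114 mm over their backs; the gripper's body (76 mm by 85 mm) begins 54 mm behind the grasp point. The pads swing forward as they close: fully open they stand 13 mm farther back than shut.
Start: joints at [-1.373, 0.264, 1.604, -0, 1.274, -0.037], TCP at [0.157, -0.656, 0.231] pointing down, gripper open.
Joint ranges: [-2.63, 2.63], [-0.94, 2.18], [0.31, 2.57], [-1.31, 4.45], [0, 2.66], [-2.55, 2.55]. Speed limits (rad/s): [2.57, 2.57, 3.14, 3.14, 3.14, 3.14].

## Interface

Orientations are given as a rotation vector (axis times angle).
In Python, from workcell import status, read_camera, camera_info, order gives the robot as it stands.
- The arm moves only by the tool move_arm, never from a script. Its argument "deltas" is a list of rows, each a list of 3 entries, a list of its own where there are three numbers: the turn, a rotation vector about the world's x, y, z as a fraction of full scale, then the shift along the world's x, y, z as a fraction of full scale, then the closure, from -1 (fully open) to 1 (shut), so that 0 is half open. A call has 1 to 20 rows; each row is the pose to reach, as a shift and turn from the pose commanded when the call began; what a row does not reach only later rows make up. Full scale, the value 1, is 0.1 m for a shift and pi/2 rad for a turn. A row lasts 1/8 s, in which the tool goes at most 62.5 mm and 10.7 degrees, less where a joint would pass 70% of its speed; a pose out of reach is approached as far as the arm can. A call with a number of a shift or a turn outside -1 to 1 is refused whole. A call with a gripper value outside its range is refused whole. The fingers move at their own pace and stop on an object; "grip_force" is the grip in N (left out, the last holds). Time passes only in rows, so rows that repeat a pose let the fingers close. It gives the time, the measured TCP pose, the force and the opening at its end, in the units of the state.
- status.read_state(): the state, without advancing time (a new reading comes with each control period).
- read_camera(name): name is "side" or "top"; returns (picture, depth): 480x640x3 uint8, red, green, blue; 480x640 float32, m along the optical axis (not along the pixel's ray), 0 where there is no reading.
- camera_info(name): a dict with "K" (3x3 intrinsics, pixels), "D" ([k1, k2, p1, p2, k3] as OpenCV has them; the pictures are not rectified), "R" (3x3) and "t" (3): a world point X has camera coordinates R X + t. Camera axes: x right, y down, z forward; pixel columns grow to the right and rows downward; lengths in m; the calibration is good to about 2 mm. A picture is of the moment at which its call begins. camera_info takes no time and is no camera call.
- order.finish_job(): hands the job in, once; it reports no verdict.
The state is a dict: "time": time; "q": joint angles; "joint_vel": joint speeds; "joint_torque": joint torques, N m; "tool_pos": TCP position; "tcp_rot": TCP orientation; "wrist_force": force on the tool from outside, world axes, zero at the start; "torque": the same for the moment, N m; "width": opening from 0.0 (shut) to 1.0 (fully open).
Only numpy, scipy, OpenCV 4.12 (cv2) and the standard library are available. Lean on these libraries where they do the work, as an engineer would, in place of code of your own. Each camera call takes 0.05 s, during which the arm holds its last target. There are 200 camera calls.

## Task

The face of the small leaded panel has just been soldered and is still too hot to handle, so take the cranked knife from its rest, slip the blade under the panel's near edge and, with the far edge held against the side of the cork mat, tip it up and over so that it lies flat on the mat, soldered face down. Do not touch the panel with the gripper, do not force or fling the glass, and leave the other things on the bench alone. Then put the knife back level in its rest as you found it.

Things in the scene. Friction and masses are not known exactly. Their poses are not given: they have to be found in the camera images.
- panel_centre (a point): Leaded glass panel, 76 (x) by 100 (y) by 7 mm, about 200 g: six panes in grey lead, bright solder dots on one face only. Border: a round lead bar 7 mm in diameter, so a thin blade can wedge in under it. Point: its centre, half-way through. z points out of the soldered face (up at first), x to the mat. Loose on the bench 8 to 25 mm short of the mat, maybe askew; slides when pushed.
- panel_far (a point): Middle of the panel's far edge, the one that faces the mat: on the outside of the border bar, half-way through its thickness, 38 mm from the panel's centre along its x; axes as the panel's.
- mat: Cork mat, 150 mm (x) by 200 mm (y), 6 mm thick, fixed to the bench. Origin at the centre of its underside, on the bench; z up, x pointing away from the panel. Its near side (x = -75 mm) is an upright step 6 mm high that stops the panel's far edge and squares the panel up to it.
- knife_handle (a point): Cranked lifting knife, 90 g, loose. Point: the centre of its wooden handle, a flat-sided bar 120 mm long (x, towards the blade), 16 mm wide (y), 20 mm high (z). A steel neck 8 mm thick leads from the handle's front end down to the blade's heel. With the blade flat on the bench the handle slopes up 15 degrees to its rear; its centre is then 46 mm above and 136 mm behind the tip.
- knife_tip (a point): Middle of the front edge of the knife's blade, half-way through its thickness; at (143, 0, -9) mm in the handle's frame, axes as the handle's. Blade: steel, 70 mm long, 36 mm wide, 1.6 mm thick, front edge rounded; it rises 15 degrees (0.262 rad) towards the tip relative to the handle's x.
- rest: Wooden knife rest, fixed. Origin under its centre, z up. Base 130 (x) by 60 by 8 mm; uprights 12 mm thick at x = -50 and +50 mm with flared notches, floors 42 mm and cheeks 61 mm above the bench, 22 mm wide at the floor, 34 at the top. The handle lies level in both, blade to +x, its centre 52 mm up, within 5 mm of over the origin. The 88 mm between the uprights is free for fingers.
- nailbox: Bystander: wooden box of nails, 100 by 70 mm, 35 mm high, fixed; origin under its centre. It and the rest may change sides.
- jar_centre (a point): Bystander: glass flux jar, 56 mm in diameter, 65 mm high, loose; point at its centre.
- hammer: Bystander: small hammer, 220 mm long, lying loose on the bench along its x axis.
Mind the look-alikes: they are no part of the job. There is more than one size of the mat; the job needs the largest. Several things look just like the part that bears panel_centre: the one meant starts farthest to the robot's right.

How it is judged:
By the outcome, as a careful person would: the job done as asked, in the order asked, and still so for the second after the job is handed in, with the robot touching nothing.
It also fails if it takes over 58 s, if anything falls off the work surface, if the arm or the gripper's body presses on something with over 40 N, if the wrist force passes 120 N, or if a joint passes its speed limit or range.

## Working session

There is one attempt and no reset: what is moved stays moved. The work goes in short steps, Python scripts to look and compute and a tool call to move; the robot and the scene stay as the last step left them, time stands still between calls to the robot, and variables do not carry over. Pictures are saved under pics/ and viewed, about 8 in all and at most 12, crops included, and the job is handed in when it is done.

Besides the shell and the picture viewer there is one more tool, called after "Emit:" as name(argument=value, ...) on one line, values as JSON. move_arm: Moves the arm, as the interface text tells. Its arguments: {"type":"object","properties":{"deltas":{"type":"array","items":{"type":"array"}},"grip_force":{"type":"number"}},"required":["deltas"]}

```bash
ls; mkdir -p pics
cat > h.py <<'E'
import numpy as np, cv2
from workcell import status, read_camera, camera_info, order
from scipy.spatial.transform import Rotation as R
def grab(n):
    p,d=read_camera(n); np.savez('last_%s.npz'%n,p=p,d=d); return p,d
def load(n):
    z=np.load('last_%s.npz'%n); return z['p'],z['d']
def world(n,uv,d=None,z=None):
    c=camera_info(n); K,D,Rm,t=[np.array(c[k],float) for k in('K','D','R','t')]
    uv=np.array(uv,float).reshape(-1,2)
    r=cv2.undistortPoints(uv[:,None],K,D)[:,0]; r=np.c_[r,np.ones(len(r))]
    o=-Rm.T@t; w=r@Rm
    if z is not None: s=(z-o[2])/w[:,2]
    else: s=np.array([d[int(round(v)),int(round(u))] for u,v in uv])
    return o+w*s[:,None]
def proj(n,X):
    c=camera_info(n); K,D,Rm,t=[np.array(c[k],float) for k in('K','D','R','t')]
    return cv2.projectPoints(np.array(X,float).reshape(-1,1,3),cv2.Rodrigues(Rm)[0],t,K,D)[0][:,0]
E
python3 - <<'E'
from h import *
for n in('top','side'):
    p,d=grab(n); cv2.imwrite(f'pics/{n}0.png',p[:,:,::-1]); c=camera_info(n); print(n,np.array(c['K']),-np.array(c['R']).T@np.array(c['t']),c['R'])
print(status.read_state())
E
```

```text
pics
top [[487.16655169   0.         320.7977131 ]
 [  0.         487.16655169 233.50703883]
 [  0.           0.           1.        ]] [ 0.44463709 -0.01341731  1.09569723] [[ 0.02389527 -0.9995396  -0.01869771]
 [-0.9974679  -0.02258425 -0.06743697]
 [ 0.06698365  0.02026179 -0.99754832]]
side [[592.37915605   0.         323.78961248]
 [  0.         592.37915605 238.63726176]
 [  0.           0.           1.        ]] [0.02634196 1.06096562 0.72936352] [[-0.90291187 -0.42976047 -0.00748924]
 [-0.20369669  0.44317283 -0.87298654]
 [ 0.37849414 -0.78670438 -0.48768679]]
{'time': 0.1, 'q': array([-1.37288687e+00,  2.64691822e-01,  1.60524416e+00, -3.79660243e-05,
        1.27371118e+00, -3.69264677e-02]), 'joint_vel': array([-7.02064793e-05, -1.26073797e-03, -2.11999113e-03,  2.55397505e-04,
        7.15969706e-04,  1.14543076e-06]), 'joint_torque': array([ 3.89918114e-04, -5.16706932e+01, -3.68591344e+01, -6.14919213e-05,
        6.28668669e-03, -9.03015859e-06]), 'tool_pos': array([ 0.15689861, -0.65582608,  0.23007346]), 'tcp_rot': array([-3.11792806e+00, -3.67810187e-01,  3.16099546e-04]), 'wrist_force': array([-0.27705798,  0.16757417, -0.22828298]), 'torque': array([ 0.0323326 ,  0.00041819, -0.01589784]), 'width': 0.9987226069199866}
```

View pics/top0.png

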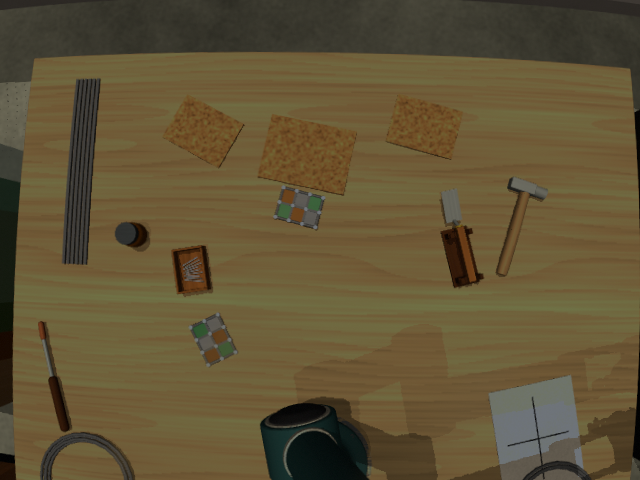

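View pics/side0.png

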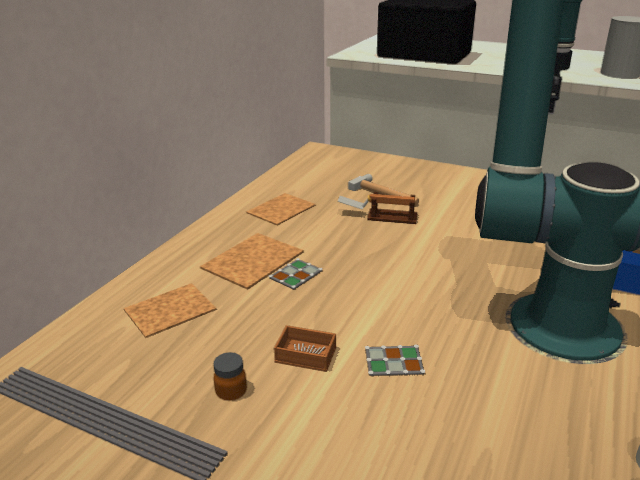

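The top view shows the job panel at about (300,208), the largest mat at (308,154), and the knife in its rest at (460,255) with the blade tip at (450,190). The hammer is at (520,225). The second panel at (213,340) is a decoy. Next I'll enlarge the crops.

Run:
```python
from h import *
p,d=load('top')
a=cv2.resize(p[100:240,250:370],None,fx=4,fy=4,interpolation=cv2.INTER_CUBIC)
b=cv2.resize(p[180:300,430:500],None,fx=4.67,fy=4.67,interpolation=cv2.INTER_CUBIC)
im=np.zeros((560,480+b.shape[1],3),np.uint8); im[:560,:480]=a; im[:min(560,b.shape[0]),480:]=b[:560]
im=cv2.convertScaleAbs(im,alpha=1.6)
cv2.imwrite('pics/crop1.png',im[:,:,::-1]); print(im.shape)
```

```text
(560, 807, 3)
```

View pics/crop1.png

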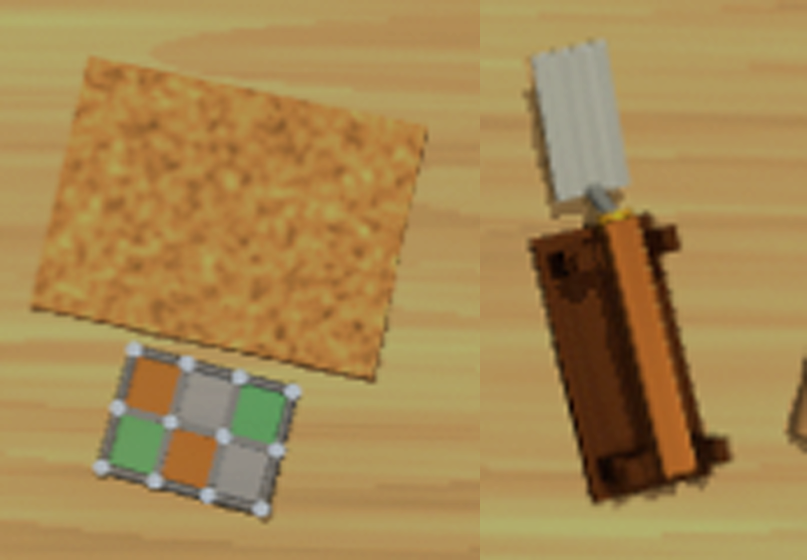

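The left crop shows mat corners at (90,57), (427,127), (376,380) and (32,308), and panel corner dots at (135,349), (293,391), (262,509) and (101,467). The right crop shows the handle top from (623,218) to (680,475) and the blade front from (532,55) to (605,40).

Run:
```python
from h import *
p,d=load('top')
A=lambda q:250+(np.array(q)[:,:1]+.5)/4-.5
def f(q,s,o): q=np.array(q,float); return (q+.5)/s-.5+np.array(o)
m=world('top',f([(90,57),(427,127),(376,380),(32,308)],4,(250,100)),z=.006); 
print('mat',m.round(4),m.mean(0).round(4)); 
for i in range(4): print(np.linalg.norm(m[i]-m[i-1]).round(4),end=' ')
v=m[0]+m[1]-m[2]-m[3]; print('mat yaw',np.arctan2(v[1],v[0]), 'other', np.arctan2(*(m[0]+m[3]-m[1]-m[2])[:2]))
q=world('top',f([(135,349),(293,391),(262,509),(101,467)],4,(250,100)),z=.007)
v=q[0]+q[1]-q[2]-q[3]; w=q[0]+q[3]-q[1]-q[2]
print('panel',q.mean(0).round(4),np.arctan2(v[1],v[0]),-np.arctan2(w[0],w[1]),np.linalg.norm(v[:2])/2,np.linalg.norm(w[:2])/2)
s=4.67;o=(430,180)
hh=world('top',f([(608,218),(638,214),(697,472),(662,478)],s,(430,180))-np.array([480/s,0]),z=.062)
print('handle',hh.round(4),hh.mean(0).round(4)); v=hh[0]+hh[1]-hh[2]-hh[3]; print('yaw',np.arctan2(v[1],v[0]),np.linalg.norm(v)/2)
b=world('top',f([(532,55),(605,40),(628,190),(553,212)],s,(430,180))-np.array([480/s,0]),z=.043)
print('blade',b.round(4),'tip',b[:2].mean(0))
# depth z along the blade and handle
for n in ['top']:
  for c in [(540-480,130),(600-480,60),(575-480,120),(590-480,170),(625-480,240),(650-480,350),(675-480,450)]:
    uv=f([c],s,(430,180)); print(c,world(n,uv,d=d).round(4))
r=world('top',f([(530,240),(593,503)],s,(430,180))-np.array([480/s,0]),z=.008);print('rest left corners',r.round(4))
st=status.read_state(); print(R.from_rotvec(st['tcp_rot']).as_matrix().round(3))
```

```text
mat [[ 0.7918  0.1276  0.006 ]
 [ 0.7537 -0.067   0.006 ]
 [ 0.6068 -0.0407  0.006 ]
 [ 0.6442  0.1555  0.006 ]] [0.6991 0.0439 0.006 ]
0.1502 0.1984 0.1492 0.1997 mat yaw -0.1824033030244895 other 0.19089795815751143
panel [0.5768 0.0592 0.007 ] -0.24034836988991584 -0.23738982816866921 0.06926091143885525 0.09322068148701328
handle [[ 0.5361 -0.2837  0.062 ]
 [ 0.5383 -0.2977  0.062 ]
 [ 0.4207 -0.326   0.062 ]
 [ 0.4177 -0.3097  0.062 ]] [ 0.4782 -0.3043  0.062 ]
yaw 0.22660740097266027 0.12108615023517282
blade [[ 0.6137 -0.2524  0.043 ]
 [ 0.6217 -0.2871  0.043 ]
 [ 0.5512 -0.2981  0.043 ]
 [ 0.54   -0.2626  0.043 ]] tip [ 0.61770387 -0.26976133  0.043     ]
(60, 130) [[ 0.584  -0.2665 -0.0016]]
(120, 60) [[ 0.6127 -0.2857  0.0394]]
(95, 120) [[ 0.5843 -0.2744  0.0366]]
(110, 170) [[ 0.5611 -0.2823  0.0341]]
(145, 240) [[ 0.5261 -0.2912  0.0635]]
(170, 350) [[ 0.476  -0.3035  0.0622]]
(195, 450) [[ 0.4306 -0.3158  0.0614]]
rest left corners [[ 0.5294 -0.2597  0.008 ]
 [ 0.4038 -0.2917  0.008 ]]
[[ 0.973  0.233 -0.   ]
 [ 0.233 -0.973  0.002]
 [ 0.    -0.002 -1.   ]]
```

Emit:
move_arm(deltas=[[[0,0,0],[0.35,0.37,0],0],[[0,0,0],[0.7,0.74,0],0],[[0,0,0],[1,1,0],0]], grip_force=80)

```text
time: 0.48
tool_pos: [0.2578, -0.5546, 0.2305]
tcp_rot: [-3.118, -0.368, 0.0]
wrist_force: [-0.2, -0.9, 0.7]
width: 0.501
```

Emit:
move_arm(deltas=[[[0,0,0],[0.35,0.37,0],0],[[0,0,0],[0.7,0.74,0],0],[[0,0,0],[1,1,0],0]])

```text
time: 0.85
tool_pos: [0.3579, -0.4545, 0.2308]
tcp_rot: [-3.119, -0.369, 0.0]
wrist_force: [-0.1, -0.6, 0.0]
width: 0.501
```

Emit:
move_arm(deltas=[[[0,0,0],[0.35,0.37,0],0],[[0,0,0],[0.7,0.74,0],0],[[0,0,0],[1,1,0],0]])

```text
time: 1.23
tool_pos: [0.4578, -0.3546, 0.2308]
tcp_rot: [-3.119, -0.369, 0.001]
wrist_force: [-0.5, 0.3, 0.7]
width: 0.502
```

Emit:
move_arm(deltas=[[[0,0,0],[0.1,0.26,0],0],[[0,0,0],[0.21,0.52,0],0],[[0,0,0],[0.21,0.52,-0.4],0],[[0,0,0],[0.21,0.52,-0.8],0],[[0,0,0],[0.21,0.52,-0.8],0]])

```text
time: 1.85
tool_pos: [0.475, -0.3022, 0.147]
tcp_rot: [-3.114, -0.368, 0.011]
wrist_force: [-0.6, 0.1, 0.1]
width: 0.504
```

Run:
```python
from h import *
p,d=grab('side'); s=status.read_state(); print(s['tool_pos'],s['tcp_rot'],s['q'].round(3))
print(proj('side',[s['tool_pos'],[.4782,-.3043,.052],[.4782,-.3043,.062]]))
cv2.imwrite('pics/s1.png',cv2.convertScaleAbs(cv2.resize(p[90:240,310:470],None,fx=4,fy=4,interpolation=cv2.INTER_CUBIC),alpha=1.3)[:,:,::-1])
```

```text
[ 0.47671365 -0.30347969  0.14963553] [-3.11699266 -0.36772826  0.00516953] [-0.611  0.126  1.924  0.     1.096  0.725]
[[395.15071318 164.85360178]
 [392.86869818 198.89286926]
 [393.05301112 195.47986643]]
```

View pics/s1.png

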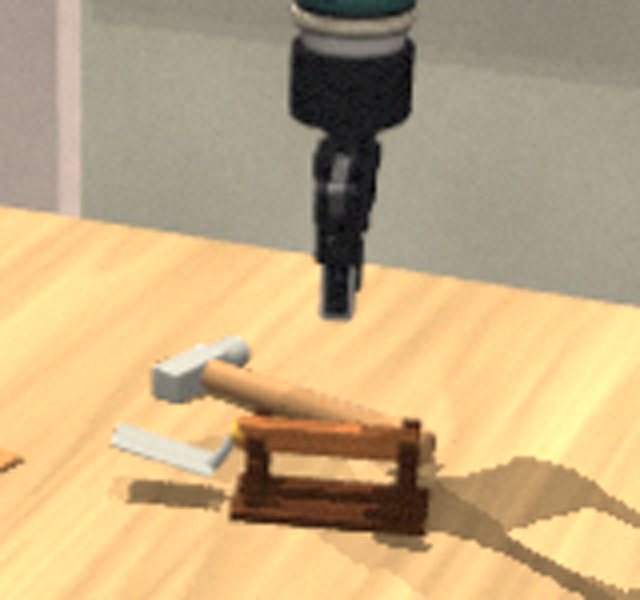

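The side view shows the fingers at about (340,310), centred over the handle at (330,435). The hammer lies clear behind. I'll descend and grip.

Emit:
move_arm(deltas=[[[0,0,0],[0,0,-0.3],0],[[0,0,0],[0,0,-0.6],0],[[0,0,0],[0,0,-0.85],0],[[0,0,0],[0,0,-1],0]])

```text
time: 2.4
tool_pos: [0.4789, -0.3053, 0.0521]
tcp_rot: [3.119, 0.367, 0.002]
wrist_force: [0.1, -0.0, 0.3]
width: 0.502
```

Emit:
move_arm(deltas=[[[0,0,0],[0,0,-0.17],0],[[0,0,0],[0,0,-0.17],0],[[0,0,0],[0,0,-0.17],0.4],[[0,0,0],[0,0,-0.17],0.7],[[0,0,0],[0,0,-0.17],1],[[0,0,0],[0,0,-0.17],1],[[0,0,0],[0,0,-0.17],1]], grip_force=90)

```text
time: 3.28
tool_pos: [0.479, -0.3051, 0.0355]
tcp_rot: [3.118, 0.368, 0.003]
wrist_force: [-0.9, 0.6, 5.8]
width: 0.169
```

Emit:
move_arm(deltas=[[[0,0,0],[0,0,0.1],1],[[0,0,0],[0,0,0.35],1],[[0,0,0],[0,0,0.7],1],[[0,0,0],[0,0,1],1]])

```text
time: 3.78
tool_pos: [0.4777, -0.3043, 0.1354]
tcp_rot: [-3.12, -0.368, 0.001]
wrist_force: [0.4, -0.5, -2.0]
width: 0.17
```

Emit:
move_arm(deltas=[[[0,0,0],[0,0.2,0.3],1],[[0,0,0],[0,0.5,0.3],1],[[0,0,-0.09],[0,0.8,0.3],1],[[0,0,-0.18],[0,1,0.3],1],[[0,0,-0.27],[0,1,0.3],1],[[0,0,-0.27],[0,1,0.3],1]])

```text
time: 4.53
tool_pos: [0.4777, -0.204, 0.1643]
tcp_rot: [-3.128, 0.294, 0.001]
wrist_force: [0.7, -0.1, -0.4]
width: 0.166
```

Run:
```python
from h import *
p,d=grab('top'); s=status.read_state(); print(s['tool_pos'],s['tcp_rot'],s['wrist_force'])
p2,d2=grab('side')
M=R.from_rotvec(s['tcp_rot']).as_matrix(); print(M.round(3))
H=s['tool_pos']-.0165*M[:,2]; hx=M[:,0];hz=-M[:,2]
T=H+.143*hx-.009*hz; print('pred tip',T); 
for n in('top','side'):
    u=proj(n,[T,H])[0]; print(u); pp={'top':p,'side':p2}[n]; x,y=int(u[0]),int(u[1])
    cv2.imwrite(f'pics/k_{n}.png',cv2.convertScaleAbs(cv2.resize(pp[max(0,y-60):y+60,x-70:x+70],None,fx=4,fy=4,interpolation=cv2.INTER_CUBIC),alpha=1.5)[:,:,::-1]); print(x-70,max(0,y-60))
a=cv2.imread('pics/k_top.png');b=cv2.imread('pics/k_side.png'); im=np.hstack([a,b]); im=cv2.resize(im,(800,int(im.shape[0]*800/im.shape[1]))); cv2.imwrite('pics/k.png',im); print(im.shape)
```

```text
[ 0.47774763 -0.20426298  0.16425948] [-3.12782420e+00  2.92471318e-01  6.44839749e-04] [ 0.5750388  -0.17407944 -0.46128333]
[[ 0.983 -0.185 -0.   ]
 [-0.185 -0.983  0.   ]
 [-0.    -0.    -1.   ]]
pred tip [ 0.61827165 -0.2307752   0.17169938]
[444.64517869 178.51931037]
374 118
[333.52019364 157.91005087]
263 97
(342, 800, 3)
```

View pics/k.png

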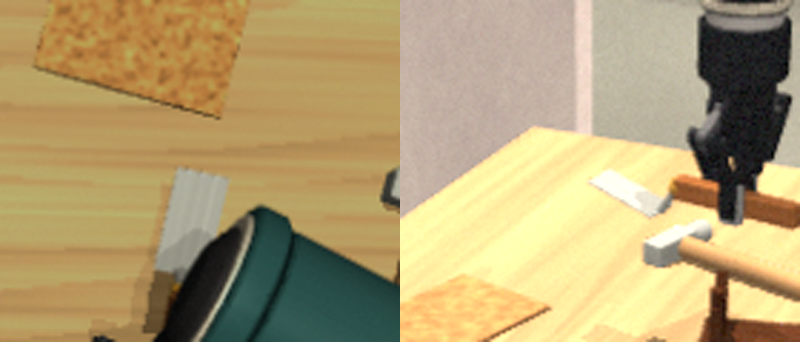

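The knife sits as predicted: tip seen at (445.0,178.6) against (444.6,178.5) predicted from above, and within 1.5 px from the side. Its yaw already matches the mat. I'll carry it to the panel and pitch the blade flat.

Emit:
move_arm(deltas=[[[0.012,0.062,0],[-0.11,0.3,0],1],[[0.024,0.124,0],[-0.22,0.65,0],1],[[0.035,0.186,0],[-0.33,1,0],1]])

```text
time: 5.0
tool_pos: [0.445, -0.1041, 0.1647]
tcp_rot: [-3.066, 0.29, 0.463]
wrist_force: [1.1, 0.3, -1.8]
width: 0.172
```

Emit:
move_arm(deltas=[[[0,0,0],[-0.16,0.5,0],1],[[0,0,0],[-0.33,1,0],1]])

```text
time: 5.25
tool_pos: [0.4121, -0.0035, 0.164]
tcp_rot: [-3.066, 0.29, 0.46]
wrist_force: [0.4, 0.1, -1.1]
width: 0.176
```

Emit:
move_arm(deltas=[[[0,0,0],[-0.17,0.5,0],1],[[0,0,0],[-0.34,1,0],1],[[0,0,0],[-0.34,1,0],1],[[0,0,0],[-0.34,1,-0.5],1],[[0,0,0],[-0.34,1,-1],1],[[0,0,0],[-0.34,1,-1],1],[[0,0,0],[-0.34,1,-1],1]])

```text
time: 6.12
tool_pos: [0.3792, 0.0951, 0.0654]
tcp_rot: [-3.067, 0.292, 0.458]
wrist_force: [0.8, 0.0, -0.1]
width: 0.168
```

```bash
cat >> h.py <<'E'
def tip(s):
    M=R.from_rotvec(s['tcp_rot']).as_matrix(); return s['tool_pos']+.143*M[:,0]-.0075*M[:,2]
E
python3 - <<'E'
from h import *
p,d=grab('top'); p2,d2=grab('side'); s=status.read_state(); print(s['tool_pos'],s['tcp_rot'],s['wrist_force'],s['q'].round(2))
T=tip(s); print('tip',T,proj('top',[T]),proj('side',[T])); print(np.degrees(R.from_rotvec(s['tcp_rot']).as_euler('zyx')))
k=cv2.INTER_CUBIC
im=np.hstack([cv2.resize(p[140:290,240:340],(400,600),interpolation=k),cv2.resize(p2[220:370,240:340],(400,600),interpolation=k)])
cv2.imwrite('pics/p1.png',cv2.convertScaleAbs(im,alpha=1.4)[:,:,::-1])
E
```

```text
[0.38030243 0.09540931 0.066301  ] [-3.06663812  0.29137742  0.45310299] [ 0.41695749  0.38526821 -0.56442588] [0.11 0.1  2.17 0.09 1.16 1.82]
tip [0.5168726  0.0692251  0.03212166] [[292.97502241 232.50587817]] [[318.58564595 270.04761786]]
[  11.33051691  -16.49805897 -176.72336924]
```

View pics/p1.png

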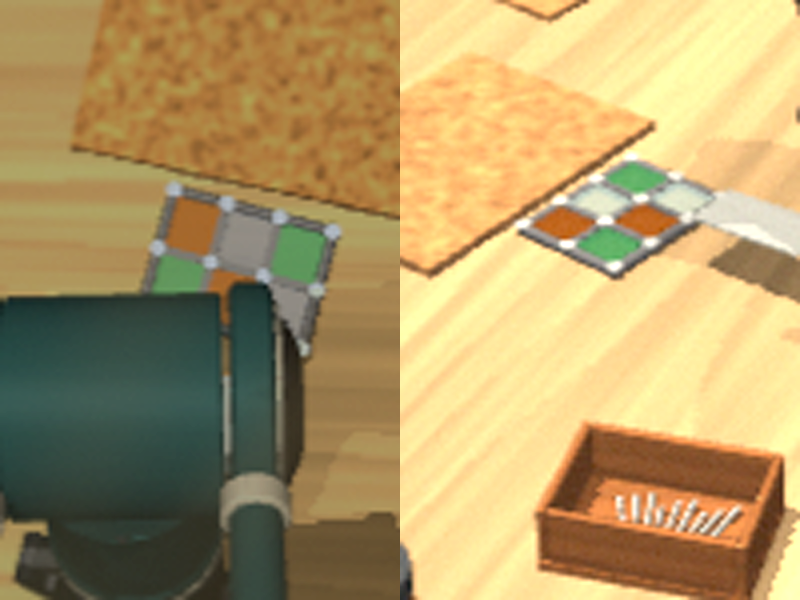

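Top view: panel is untouched and about 10 mm short of the mat, with the knife behind it and hidden under the wrist. The side view shows the blade at (740,215), just short of the panel's near edge. Now I'll lower it until it touches.

Emit:
move_arm(deltas=[[[0,0,0],[0,0,-0.15],1],[[0,0,0],[0,0,-0.28],1],[[0,0,0],[0,0,-0.28],1]])

```text
time: 6.6
tool_pos: [0.3776, 0.0954, 0.0354]
tcp_rot: [-3.067, 0.291, 0.461]
wrist_force: [0.1, -0.4, 0.1]
width: 0.172
```

Emit:
move_arm(deltas=[[[0,0,0],[0,0,-0.01],1],[[0,0,0],[0,0,-0.015],1]])

```text
time: 6.85
tool_pos: [0.3776, 0.0956, 0.0349]
tcp_rot: [-3.067, 0.291, 0.461]
wrist_force: [-1.4, 0.4, 2.4]
width: 0.17
```

Emit:
move_arm(deltas=[[[0,0,0],[0,0,-0.01],1],[[0,0,0],[0,0,-0.015],1]])

```text
time: 7.1
tool_pos: [0.3775, 0.0957, 0.0339]
tcp_rot: [-3.066, 0.291, 0.462]
wrist_force: [-5.3, 0.9, 7.9]
width: 0.17
```

Run:
```python
from h import *
s=status.read_state(); print(tip(s),s['wrist_force'],s['torque']);print(R.from_rotvec(s['tcp_rot']).as_matrix().round(3))
```

```text
[ 0.51385115  0.06955993 -0.0009835 ] [-5.32460406  0.91639611  7.92905066] [-0.09154824  0.33714027  0.03312424]
[[ 0.939 -0.188 -0.289]
 [-0.18  -0.982  0.054]
 [-0.294  0.001 -0.956]]
```

Emit:
move_arm(deltas=[[[0,0,0],[0.049,-0.009,0.013],1],[[0,0,0],[0.098,-0.019,0.013],1],[[0,0,0],[0.147,-0.028,0.013],1],[[0,0,0],[0.197,-0.037,0.013],1],[[0,0,0],[0.221,-0.042,0.013],1],[[0,0,0],[0.246,-0.046,0.013],1],[[0,0,0],[0.27,-0.051,0.013],1],[[0,0,0],[0.295,-0.056,0.013],1],[[0,0,0],[0.32,-0.06,0.013],1],[[0,0,0],[0.344,-0.065,0.013],1]])

```text
time: 8.35
tool_pos: [0.4114, 0.0891, 0.0346]
tcp_rot: [-3.066, 0.291, 0.463]
wrist_force: [-5.7, 1.3, 4.9]
width: 0.168
```

Run:
```python
from h import *
s=status.read_state(); T=tip(s);print(T,'u',T@[.983,-.185,0],s['wrist_force'],s['torque'])
```

```text
[ 5.47707160e-01  6.29279427e-02 -5.03376359e-04] u 0.5267544685841694 [-5.68578124  1.27076684  4.93015386] [ 0.06514957  0.45191734 -0.00829261]
```

Emit:
move_arm(deltas=[[[0,0,0],[0.015,-0.003,0],1],[[0,0,0],[0.029,-0.006,0],1],[[0,0,0],[0.044,-0.008,0],1],[[0,0,0],[0.059,-0.011,0],1],[[0,0,0],[0.074,-0.014,0],1],[[0,0,0],[0.088,-0.017,0],1]])

```text
time: 9.1
tool_pos: [0.42, 0.0874, 0.0346]
tcp_rot: [-3.066, 0.291, 0.463]
wrist_force: [-5.3, 0.4, 6.0]
width: 0.172
```

Run:
```python
from h import *
p2,d2=grab('side'); s=status.read_state(); T=tip(s);print(T,'u',T@[.983,-.185,0],s['wrist_force'],s['torque'])
cv2.imwrite('pics/p2.png',cv2.convertScaleAbs(cv2.resize(p2[230:310,240:345],None,fx=7,fy=7,interpolation=cv2.INTER_CUBIC),alpha=1.3)[:,:,::-1])
```

```text
[ 5.56719177e-01  6.12291602e-02 -4.17040570e-04] u 0.5359275561127314 [-3.63754937  0.42348974  4.41270185] [-0.02625422  0.41249771 -0.05495699]
```

View pics/p2.png

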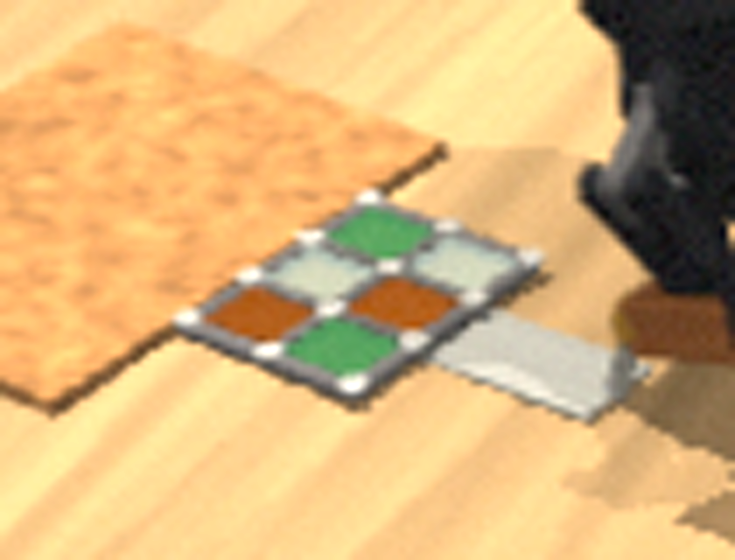

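The panel sits flush against the mat step, with the blade under the middle of its near edge at about (470,340). I'll slip it in 12 mm further and start tipping along the arc.

Emit:
move_arm(deltas=[[[0,0,0],[0.02,-0.004,0],1],[[0,0,0],[0.039,-0.007,0],1],[[0,0,0],[0.059,-0.011,0],1],[[0,0,0],[0.079,-0.015,0],1],[[0,0,0],[0.098,-0.019,0],1],[[0,0,0],[0.118,-0.022,0],1],[[0,0,0],[0.118,-0.022,0],1]])

```text
time: 10.02
tool_pos: [0.4324, 0.0851, 0.0346]
tcp_rot: [-3.067, 0.291, 0.462]
wrist_force: [-3.5, 0.5, 4.4]
width: 0.17
```

Emit:
move_arm(deltas=[[[0,0,0],[0,0,0.02],1],[[0,0,0],[0.001,0,0.045],1],[[0,0,0],[0.002,0,0.068],1],[[0,0,0],[0.003,-0.001,0.091],1],[[0,0,0],[0.007,-0.001,0.114],1],[[0,0,0],[0.011,-0.002,0.137],1],[[0,0,0],[0.016,-0.003,0.16],1],[[0,0,0],[0.021,-0.004,0.181],1]])

```text
time: 11.02
tool_pos: [0.4352, 0.0847, 0.0529]
tcp_rot: [-3.067, 0.291, 0.459]
wrist_force: [-0.5, -0.5, -2.6]
width: 0.167
```

Run:
```python
from h import *
p2,d2=grab('side'); s=status.read_state(); T=tip(s);print(T,'u',T@[.983,-.185,0],s['wrist_force'],s['torque'])
cv2.imwrite('pics/p3.png',cv2.convertScaleAbs(cv2.resize(p2[220:310,240:345],None,fx=6,fy=6,interpolation=cv2.INTER_CUBIC),alpha=1.3)[:,:,::-1])
```

```text
[0.57187599 0.05858125 0.01846322] u 0.5513165668971681 [-0.74721302  0.6691407  -1.62887039] [-0.04858547  0.14767561 -0.07356758]
```

View pics/p3.png

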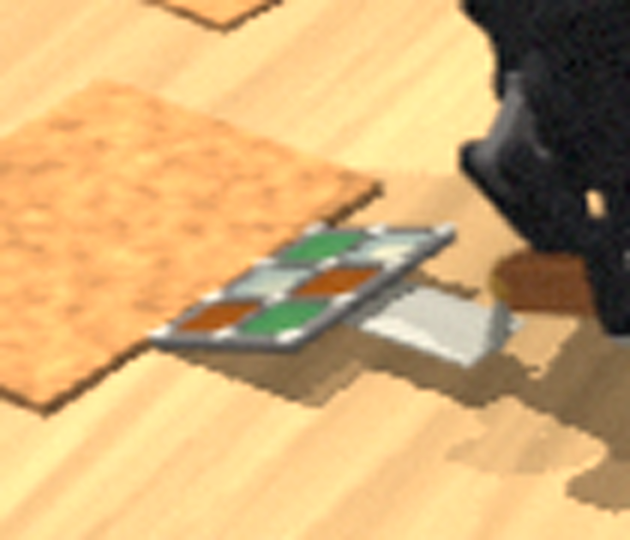

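The panel is tipping cleanly, with its far edge on the step at about (160,340). I'll continue along the arc.

Emit:
move_arm(deltas=[[[0,0,0],[0.007,-0.001,0.022],1],[[0,0,0],[0.015,-0.003,0.044],1],[[0,0,0],[0.024,-0.005,0.065],1],[[0,0,0],[0.033,-0.006,0.086],1],[[0,0,0],[0.045,-0.008,0.106],1],[[0,0,0],[0.056,-0.011,0.125],1],[[0,0,0],[0.069,-0.013,0.144],1],[[0,0,0],[0.082,-0.015,0.163],1],[[0,0,0],[0.096,-0.018,0.182],1],[[0,0,0],[0.11,-0.021,0.199],1],[[0,0,0],[0.126,-0.024,0.216],1],[[0,0,0],[0.142,-0.027,0.232],1],[[0,0,0],[0.158,-0.03,0.247],1],[[0,0,0],[0.175,-0.033,0.262],1],[[0,0,0],[0.194,-0.036,0.276],1],[[0,0,0],[0.212,-0.04,0.289],1],[[0,0,0],[0.231,-0.043,0.301],1],[[0,0,0],[0.251,-0.047,0.312],1],[[0,0,0],[0.271,-0.051,0.323],1],[[0,0,0],[0.291,-0.055,0.332],1]])

```text
time: 13.58
tool_pos: [0.4645, 0.0792, 0.086]
tcp_rot: [-3.067, 0.291, 0.459]
wrist_force: [0.3, -0.1, -0.6]
width: 0.172
```

Run:
```python
from h import *
p2,d2=grab('side'); s=status.read_state(); T=tip(s);print(T,'u',T@[.983,-.185,0],s['wrist_force'],s['torque'])
cv2.imwrite('pics/p4.png',cv2.convertScaleAbs(cv2.resize(p2[210:310,230:345],None,fx=6,fy=6,interpolation=cv2.INTER_CUBIC),alpha=1.3)[:,:,::-1])
```

```text
[0.60129824 0.05301716 0.05149506] u 0.5812679926876589 [ 0.72428368  0.05471894 -1.47018922] [-0.03796185 -0.05757132  0.0171524 ]
```

View pics/p4.png

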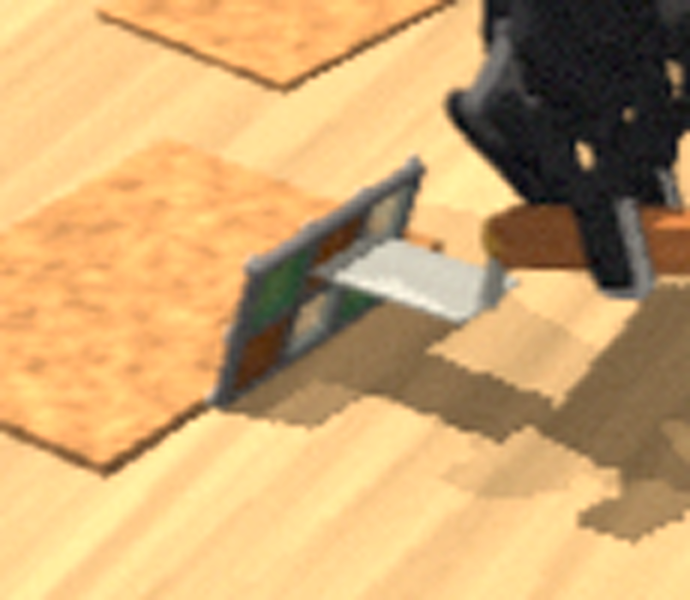

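The panel is at about 75° and resting on the blade tip. I'll ease it past the vertical.

Emit:
move_arm(deltas=[[[0,0,0],[0.021,-0.004,0.008],1],[[0,0,0],[0.043,-0.008,0.016],1],[[0,0,0],[0.064,-0.012,0.023],1],[[0,0,0],[0.086,-0.016,0.029],1],[[0,0,0],[0.1,-0.019,0.032],1],[[0,0,0],[0.115,-0.022,0.035],1],[[0,0,0],[0.13,-0.025,0.038],1],[[0,0,0],[0.145,-0.027,0.04],1],[[0,0,0],[0.155,-0.029,0.041],1],[[0,0,0],[0.165,-0.031,0.042],1],[[0,0,0],[0.175,-0.033,0.042],1],[[0,0,0],[0.185,-0.035,0.042],1],[[0,0,0],[0.195,-0.037,0.042],1],[[0,0,0],[0.205,-0.039,0.042],1]])

```text
time: 15.38
tool_pos: [0.4848, 0.0753, 0.0901]
tcp_rot: [-3.067, 0.291, 0.459]
wrist_force: [0.5, -0.1, -1.2]
width: 0.17
```

Run:
```python
from h import *
p2,d2=grab('side'); s=status.read_state(); T=tip(s);print(T,'u',T@[.983,-.185,0],s['wrist_force'],s['torque'])
cv2.imwrite('pics/p5.png',cv2.convertScaleAbs(cv2.resize(p2[210:310,230:345],None,fx=6,fy=6,interpolation=cv2.INTER_CUBIC),alpha=1.3)[:,:,::-1])
```

```text
[0.62142025 0.04910888 0.05540363] u 0.6017709599116914 [ 1.01118468  0.2802117  -0.61021586] [-0.05882621 -0.18842199  0.04884968]
```

View pics/p5.png

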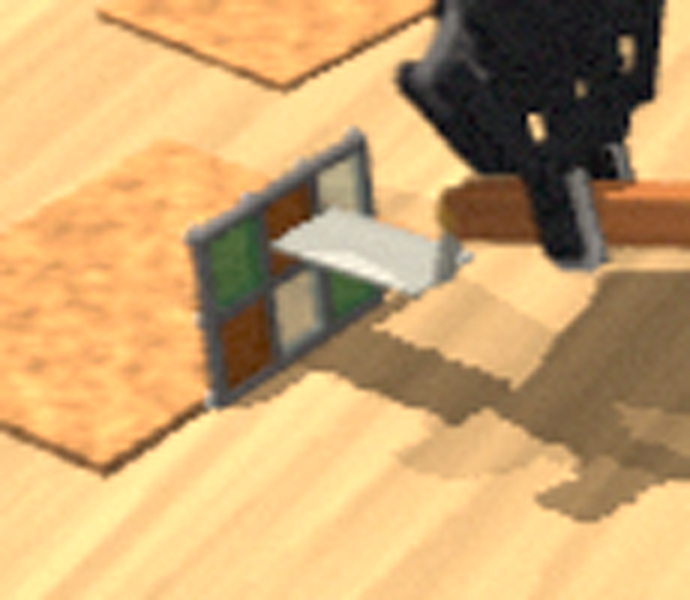

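The panel is upright, just about past vertical, still in contact with the tip at about (275,245). I'll nudge it gently further.

Emit:
move_arm(deltas=[[[0,0,0],[0.01,-0.002,0],1],[[0,0,0],[0.02,-0.004,0],1],[[0,0,0],[0.03,-0.006,0],1],[[0,0,0],[0.04,-0.008,-0.001],1],[[0,0,0],[0.05,-0.01,-0.002],1],[[0,0,0],[0.06,-0.011,-0.003],1],[[0,0,0],[0.07,-0.013,-0.004],1],[[0,0,0],[0.08,-0.015,-0.005],1],[[0,0,0],[0.09,-0.017,-0.006],1],[[0,0,0],[0.1,-0.019,-0.008],1]])

```text
time: 16.68
tool_pos: [0.4948, 0.0734, 0.0893]
tcp_rot: [-3.067, 0.291, 0.459]
wrist_force: [0.5, -0.6, -0.5]
width: 0.169
```

```bash
cat > chk.py <<'E'
from h import *
p,d=grab('side'); s=status.read_state(); T=tip(s);print(T,'u',T@[.983,-.185,0],s['wrist_force'])
vv,uu=np.mgrid[200:320,210:345]; uv=np.c_[uu.ravel(),vv.ravel()]
W=world('side',uv,d=d); n=np.array([.983,-.185,0]);l=np.array([.185,.983,0]); O=np.array([.6254,.0578,0])
X=(W-O)@n; Y=(W-O)@l; Z=W[:,2]
print('height map max z by x(10mm bins from -80..140), y 20..45 band (left of blade)')
for a in range(-80,141,10):
    k=(X*1e3>a)&(X*1e3<=a+10)&(Y>.022)&(Y<.048); 
    if k.sum()>3: print(a,k.sum(),(Z[k]*1e3).round(0).min(),np.median(Z[k]*1e3).round(1),(Z[k]*1e3).max().round(1))
E
python3 chk.py
```

```text
[0.63138683 0.04721467 0.0545605 ] u 0.6119185368397343 [-0.28141424 -0.06499723 -0.37137366]
height map max z by x(10mm bins from -80..140), y 20..45 band (left of blade)
-80 31 -3.0 0.0 207.3
-70 23 -3.0 0.0 3.9
-60 29 -2.0 0.0 3.1
-50 32 -3.0 -0.1 2.4
-40 30 -3.0 -0.2 3.6
-30 27 -3.0 -0.3 1.7
-20 33 -4.0 0.6 13.6
-10 60 -3.0 9.0 15.1
0 32 -3.0 10.6 13.8
10 31 5.0 10.4 14.6
20 32 3.0 11.3 14.3
30 31 5.0 10.7 14.4
40 28 3.0 11.3 13.7
50 31 5.0 11.3 14.6
60 17 6.0 11.9 14.4
70 22 3.0 5.1 7.4
80 27 3.0 5.7 8.4
90 20 2.0 6.3 8.0
100 26 4.0 5.8 7.7
110 22 1.0 5.4 7.6
120 24 2.0 5.8 8.4
130 24 2.0 6.0 9.2
140 21 4.0 6.4 8.8
```

The depth map shows the panel over on the mat: its top is about 13 mm up, spanning roughly -7 to +68 mm from the mat's near side. I'll back the knife away and look.

Emit:
move_arm(deltas=[[[0,0,0],[-0.1,0.02,0.05],1],[[0,0,0],[-0.35,0.05,0.3],1],[[0,0,0],[-0.6,0.05,0.6],1],[[0,0,0],[-0.6,-0.4,0.7],1],[[0,0,0],[-0.6,-1,0.7],1]])

```text
time: 17.35
tool_pos: [0.4349, -0.0267, 0.1611]
tcp_rot: [-3.068, 0.286, 0.454]
wrist_force: [1.3, -0.0, -1.5]
width: 0.17
```

Emit:
move_arm(deltas=[[[0,0,0],[0.1,-0.5,0],1],[[0,0,0],[0.2,-1,0],1],[[0,0,0],[0.2,-1,0],1]])

```text
time: 17.73
tool_pos: [0.4549, -0.1292, 0.1598]
tcp_rot: [-3.067, 0.298, 0.458]
wrist_force: [-0.1, 0.8, -0.2]
width: 0.168
```

Run:
```python
from h import *
p,d=grab('top');p2,d2=grab('side'); s=status.read_state(); print(s['tool_pos'],s['tcp_rot'],s['q'].round(2))
k=cv2.INTER_CUBIC
im=np.hstack([cv2.resize(p[100:220,250:350],(400,480),interpolation=k),cv2.resize(p2[210:330,220:320],(400,480),interpolation=k)])
cv2.imwrite('pics/p6.png',cv2.convertScaleAbs(im,alpha=1.4)[:,:,::-1])
```

```text
[ 0.45411674 -0.12639299  0.15934687] [-3.06538323  0.29340121  0.4601014 ] [-0.3   0.14  1.92 -0.03  1.38  1.47]
```

View pics/p6.png

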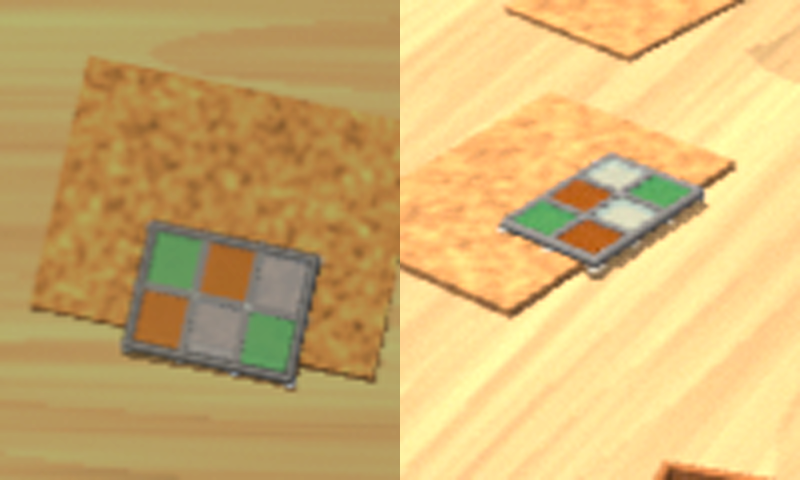

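The panel lies unsoldered face up on the mat, but its near edge, (125,350) to (295,383) in the crop, overhangs the mat side, (120,327) to (376,380). Measuring the overhang.

Run:
```python
from h import *
def f(q,s,o): q=np.array(q,float); return (q+.5)/s-.5+np.array(o)
n=np.array([.983,-.185,0]);l=np.array([.185,.983,0]); O=np.array([.6254,.0578,0])
q=world('top',f([(150,223),(320,258),(297,383),(125,350)],4,(250,100)),z=.0095)
print(((q-O)@n*1e3).round(1),((q-O)@l*1e3).round(1),q.mean(0)); v=q[0]+q[1]-q[2]-q[3]; print(np.arctan2(v[1],v[0]))
# plane fit of panel top from both cameras
for c in('top','side'):
    p,d=load(c); vv,uu=np.mgrid[0:480,0:640]; uv=np.c_[uu.ravel(),vv.ravel()]; W=world(c,uv,d=d); X=(W-O)@n; Y=(W-O)@l; cy=((q-O)@l).mean()
    k=(X>0)&(X<.055)&(abs(Y-cy)<.04)&(abs(W[:,2])<.03)
    A=np.c_[X[k],Y[k],np.ones(k.sum())]; print(c,k.sum(),np.linalg.lstsq(A,W[k,2],rcond=None)[0])
    k=(X>.08)&(X<.13)&(abs(Y)<.07)&(abs(W[:,2])<.03); A=np.c_[X[k],Y[k],np.ones(k.sum())];print('mat',np.linalg.lstsq(A,W[k,2],rcond=None)[0])
    k=(abs(Y-cy)<.05)&(abs(W[:,2])<.03)
    for a in range(-20,6,3):
        j=k&(X*1e3>a)&(X*1e3<=a+3); print(a,j.sum(),np.median(W[j,2]*1e3).round(1),end='; ')
    print()
s=status.read_state(); print(s['tool_pos'])
```

```text
[ 61.3  61.2 -11.4 -12.9] [ 43.7 -55.  -57.1  41.8] [0.64828334 0.04672497 0.0095    ]
-0.1589877374859889
top 847 [0.00402616 0.00196715 0.0123733 ]
mat [-0.00579997 -0.00146612  0.00717394]
-20 60 0.6; -17 57 1.1; -14 89 8.7; -11 57 13.1; -8 61 12.7; -5 57 12.0; -2 59 12.1; 1 57 12.2; 4 62 12.5; 
side 428 [0.00903367 0.00121628 0.01110759]
mat [ 0.00168993 -0.00018457  0.00565022]
-20 35 -0.5; -17 25 -0.2; -14 49 0.9; -11 82 7.1; -8 53 10.1; -5 42 5.6; -2 28 10.9; 1 29 11.3; 4 29 11.1; 
[ 0.45411674 -0.12639299  0.15934687]
```

It is flat within 0.5°, but overhangs by about 12.5 mm. I have plenty of time, so I'll nudge it fully onto the mat by pressing the blade's front edge against its near border at mid-height.

Emit:
move_arm(deltas=[[[0,0,0],[-0.1,0.5,0],1],[[0,0,0],[-0.2,1,0],1]])

```text
time: 18.08
tool_pos: [0.4337, -0.0244, 0.1593]
tcp_rot: [-3.066, 0.292, 0.46]
wrist_force: [1.4, -0.2, -0.9]
width: 0.172
```

Emit:
move_arm(deltas=[[[0,0,0],[0.05,0.5,0],1],[[0,0,0],[0.05,1,0],1],[[0,0,0],[0.05,1,-0.4],1],[[0,0,0],[0.05,1,-0.8],1],[[0,0,0],[0.05,1,-0.95],1],[[0,0,0],[0.05,1,-0.95],1]])

```text
time: 18.82
tool_pos: [0.4383, 0.074, 0.0638]
tcp_rot: [-3.067, 0.29, 0.464]
wrist_force: [0.0, -0.4, -0.7]
width: 0.169
```

Run:
```python
from h import *
s=status.read_state(); T=tip(s); print(s['tool_pos'],'tip',T,'u',T@[.983,-.185,0],'l',T@[.185,.983,0],s['wrist_force'])
```

```text
[0.43832701 0.07400732 0.0637957 ] tip [0.57469318 0.04797244 0.02870007] u 0.5560484923397103 l 0.15347514696590756 [ 0.02429053 -0.42300854 -0.68503265]
```

Emit:
move_arm(deltas=[[[0,0,0],[0.023,0.121,0],1],[[0,0,0],[0.023,0.121,-0.12],1],[[0,0,0],[0.023,0.121,-0.19],1],[[0,0,0],[0.023,0.121,-0.19],1],[[0,0,0],[0.12,0.102,-0.19],1],[[0,0,0],[0.22,0.084,-0.19],1],[[0,0,0],[0.317,0.065,-0.19],1],[[0,0,0],[0.337,0.062,-0.19],1],[[0,0,0],[0.356,0.058,-0.19],1],[[0,0,0],[0.376,0.054,-0.19],1],[[0,0,0],[0.396,0.051,-0.19],1],[[0,0,0],[0.415,0.047,-0.19],1],[[0,0,0],[0.435,0.043,-0.19],1]])

```text
time: 20.45
tool_pos: [0.4833, 0.0778, 0.0453]
tcp_rot: [-3.067, 0.291, 0.459]
wrist_force: [-2.7, 0.6, 1.3]
width: 0.169
```

```bash
cat > chk2.py <<'E'
from h import *
n=np.array([.983,-.185,0]);l=np.array([.185,.983,0]); O=np.array([.6254,.0578,0])
s=status.read_state(); T=tip(s); print('tip',T,'u',T@n,'l',T@l,s['wrist_force'],s['time'])
p,d=grab('side'); vv,uu=np.mgrid[180:340,180:360]; uv=np.c_[uu.ravel(),vv.ravel()]; W=world('side',uv,d=d); X=(W-O)@n*1e3; Y=(W-O)@l*1e3
for lo,hi in((15,40),(-50,-28)):
    print('band',lo,hi)
    for a in range(-20,96,5):
        j=(Y>lo)&(Y<hi)&(X>a)&(X<=a+5)&(W[:,2]<.03); print(a,np.median(W[j,2]*1e3).round(1),end='; ')
    print()
E
python3 chk2.py
```

```text
tip [0.61969978 0.05161386 0.01056525] u 0.599616322449311 l 0.16538087931465073 [-2.66838328  0.62553308  1.31381605] 20.45
band 15 40
-20 0.0; -15 -0.5; -10 -0.2; -5 6.9; 0 3.6; 5 10.8; 10 10.2; 15 11.6; 20 11.2; 25 11.0; 30 11.1; 35 12.0; 40 11.2; 45 10.9; 50 11.4; 55 12.1; 60 11.7; 65 11.0; 70 11.4; 75 7.6; 80 7.8; 85 5.7; 90 6.4; 95 6.2; 
band -50 -28
-20 0.3; -15 -0.3; -10 -0.8; -5 10.8; 0 9.3; 5 10.5; 10 11.1; 15 10.8; 20 11.8; 25 11.9; 30 11.5; 35 12.1; 40 12.4; 45 11.4; 50 11.2; 55 11.1; 60 12.2; 65 11.9; 70 12.2; 75 7.1; 80 6.3; 85 6.0; 90 4.8; 95 5.1;
```

Pushing works, with a force of about 2.7 N and the panel staying flat. I'll go 14 mm further, then withdraw.

Emit:
move_arm(deltas=[[[0,0,0],[0.02,-0.004,0],1],[[0,0,0],[0.039,-0.007,0],1],[[0,0,0],[0.059,-0.011,0],1],[[0,0,0],[0.079,-0.015,0],1],[[0,0,0],[0.098,-0.019,0],1],[[0,0,0],[0.118,-0.022,0],1],[[0,0,0],[0.138,-0.026,0],1],[[0,0,0],[0.138,-0.026,0],1]])

```text
time: 21.5
tool_pos: [0.4975, 0.0751, 0.0453]
tcp_rot: [-3.067, 0.291, 0.458]
wrist_force: [-2.5, -0.9, 0.6]
width: 0.168
```

Emit:
move_arm(deltas=[[[0,0,0],[-0.05,0.009,0],1],[[0,0,0],[-0.25,0.04,0.1],1],[[0,0,0],[-0.5,0.04,0.5],1],[[0,0,0],[-0.5,-0.4,1],1],[[0,0,0],[-0.5,-1,1],1],[[0,0,0],[-0.5,-1,1],1]])

```text
time: 22.25
tool_pos: [0.448, -0.0281, 0.1464]
tcp_rot: [-3.068, 0.298, 0.453]
wrist_force: [0.2, 1.4, -1.0]
width: 0.171
```

```bash
python3 chk2.py; python3 -c "
from h import *
s=status.read_state();print(s['tool_pos'],s['tcp_rot'])"
```

```text
tip [ 0.58443621 -0.05498131  0.11226098] u 0.5846723371768376 l 0.05407407256025634 [ 0.19796715  1.44461005 -1.00815951] 22.25
band 15 40
-20 -0.7; -15 -0.2; -10 -0.1; -5 -0.3; 0 0.7; 5 5.3; 10 9.3; 15 11.2; 20 10.8; 25 11.3; 30 12.0; 35 11.5; 40 11.3; 45 11.5; 50 12.3; 55 10.7; 60 11.1; 65 10.9; 70 12.4; 75 10.9; 80 12.1; 85 11.1; 90 nan; 95 6.2; 
band -50 -28
-20 0.5; -15 -0.1; -10 -0.4; -5 -0.6; 0 2.6; 5 5.2; 10 7.3; 15 11.9; 20 11.8; 25 11.6; 30 11.7; 35 11.7; 40 10.9; 45 12.4; 50 11.8; 55 11.4; 60 10.3; 65 11.5; 70 11.1; 75 11.2; 80 11.8; 85 11.7; 90 8.6; 95 6.4; 
[ 0.44739745 -0.02632073  0.1457112 ] [-3.06618028  0.29681074  0.45608352]
  return _methods._mean(a, axis=axis, dtype=dtype,
  ret = ret.dtype.type(ret / rcount)
```

The panel is now wholly on the mat, about 11 to 88 mm in from its near side, and flat. Next I'll return the knife.

Emit:
move_arm(deltas=[[[-0.012,-0.062,0],[0,-0.3,0.05],1],[[-0.024,-0.124,0],[0.05,-0.65,0.1],1],[[-0.035,-0.186,0],[0.1,-1,0.2],1]])

```text
time: 22.68
tool_pos: [0.4567, -0.1242, 0.1644]
tcp_rot: [-3.127, 0.294, -0.002]
wrist_force: [1.0, 0.4, -0.7]
width: 0.168
```

Emit:
move_arm(deltas=[[[0,0,0.09],[0.05,-0.45,0],1],[[0,0,0.18],[0.1,-0.9,0],1],[[0,0,0.27],[0.1,-1,0],1],[[0,0,0.27],[0.1,-1,0],1]])

```text
time: 23.18
tool_pos: [0.4669, -0.2243, 0.1644]
tcp_rot: [-3.119, -0.365, 0.001]
wrist_force: [-0.3, 0.1, -0.5]
width: 0.166
```

Emit:
move_arm(deltas=[[[0,0,0],[0.05,-0.4,0],1],[[0,0,0],[0.11,-0.785,0],1],[[0,0,0],[0.11,-0.785,0],1],[[0,0,0],[0.11,-0.785,0],1]])

```text
time: 23.68
tool_pos: [0.4778, -0.3016, 0.1645]
tcp_rot: [-3.118, -0.367, 0.002]
wrist_force: [-0.2, 0.4, -0.3]
width: 0.173
```

Run:
```python
from h import *
p,d=grab('top');p2,d2=grab('side'); s=status.read_state(); M=R.from_rotvec(s['tcp_rot']).as_matrix(); T=tip(s)
print(s['tool_pos'],s['tcp_rot'],'\n',M.round(4)); print('tip',T,proj('top',[T]),proj('side',[T]))
l=M[:,1]
# side-view handle & blade predicted outline: handle top/bottom at ends
H=s['tool_pos']-.0165*M[:,2]
for x in(-.06,.06): print(proj('side',[H+x*M[:,0]+z*-M[:,2]-.008*l for z in(-.01,.01)]).round(1).tolist())
cv2.imwrite('pics/r1.png',cv2.convertScaleAbs(cv2.resize(p2[110:230,310:450],None,fx=5.5,fy=5,interpolation=cv2.INTER_CUBIC),alpha=1.4)[:,:,::-1])
# depth: blade z profile top camera
W=world('top',np.c_[np.mgrid[0:640,0:480].reshape(2,-1).T],d=d); X=(W-H)@M[:,0]*1e3; Y=(W-H)@M[:,1]*1e3; Z=(W-H)@-M[:,2]*1e3
for a in range(70,150,10):
    k=(X>a)&(X<a+10)&(abs(Y)<14)&(abs(Z)<40); print(a,k.sum(),np.median(Z[k]).round(1) if k.any() else '', end='; ')
k=(X>100)&(X<140)&(abs(Y)<40)&(abs(Z)<40); print('\nblade Y mid',np.percentile(Y[k],[2,98]))
W=world('side',np.c_[np.mgrid[0:640,0:480].reshape(2,-1).T],d=d2); X=(W-H)@M[:,0]*1e3; Y=(W-H)@M[:,1]*1e3; Z=(W-H)@-M[:,2]*1e3
for a in list(range(-60,-10,10))+list(range(10,60,10)):
    k=(X>a)&(X<a+10)&(abs(Y)<12)&(abs(Z)<20); print(a,k.sum(),np.percentile(Z[k],[5,95]).round(1), end='; ')
```

```text
[ 0.47784089 -0.30162581  0.16478859] [-3.11867915e+00 -3.68629989e-01  1.14597384e-03] 
 [[ 9.724e-01  2.331e-01 -9.000e-04]
 [ 2.331e-01 -9.724e-01  1.100e-03]
 [-6.000e-04 -1.300e-03 -1.000e+00]]
tip [ 0.61690658 -0.26829449  0.17220513] [[463.86271647 179.73033036]] [[340.00393832 152.97328724]]
[[418.3, 159.9], [418.8, 152.5]]
[[371.2, 156.6], [371.5, 149.3]]
70 47 -22.7; 80 70 -23.0; 90 73 -20.0; 100 74 -17.7; 110 75 -14.5; 120 74 -12.2; 130 71 -9.4; 140 22 -8.3; 
blade Y mid [-17.20033569  17.04624761]
-60 24 [-8.3 10.7]; -50 33 [-8.7 11. ]; -40 32 [-10.1   9.9]; -30 35 [-9.3 10. ]; -20 35 [-8. 10.]; 10 20 [-7.3 10.2]; 20 28 [-9.1 11.1]; 30 33 [-8.5  9.4]; 40 31 [-9.5  9.1]; 50 26 [-8.6 10.4];
```

The knife hasn't slipped: it is level and the tip is where predicted. I'll lower it into the notches.

Emit:
move_arm(deltas=[[[0,0,0],[0.006,-0.033,0],1],[[0,0,0],[0.006,-0.033,-0.4],1],[[0,0,0],[0.006,-0.033,-0.75],1],[[0,0,0],[0.006,-0.033,-0.9],1],[[0,0,0],[0.006,-0.033,-1],1],[[0,0,0],[0.006,-0.033,-1],1]])

```text
time: 24.52
tool_pos: [0.4788, -0.3067, 0.0654]
tcp_rot: [3.12, 0.368, 0.0]
wrist_force: [-0.1, 0.2, -0.4]
width: 0.166
```

Emit:
move_arm(deltas=[[[0,0,0],[0,0,-0.08],1],[[0,0,0],[0,0,-0.16],1],[[0,0,0],[0,0,-0.22],1],[[0,0,0],[0,0,-0.26],1],[[0,0,0],[0,0,-0.27],1],[[0,0,0],[0,0,-0.27],1]])

```text
time: 25.28
tool_pos: [0.4787, -0.3067, 0.0383]
tcp_rot: [3.12, 0.368, 0.0]
wrist_force: [-0.7, -1.2, -1.2]
width: 0.168
```

Emit:
move_arm(deltas=[[[0,0,0],[0,0.014,0],1],[[0,0,0],[0,0.014,-0.012],1],[[0,0,0],[0,0.014,-0.022],1],[[0,0,0],[0,0.014,-0.022],1]])

```text
time: 25.78
tool_pos: [0.4786, -0.3052, 0.036]
tcp_rot: [-3.12, -0.368, 0.0]
wrist_force: [0.1, 0.3, -2.1]
width: 0.171
```

Emit:
move_arm(deltas=[[[0,0,0],[0,0,-0.006],1],[[0,0,0],[0,0,-0.01],1],[[0,0,0],[0,0,-0.01],1]])

```text
time: 26.15
tool_pos: [0.4787, -0.3053, 0.0355]
tcp_rot: [3.12, 0.368, 0.0]
wrist_force: [-2.1, -0.0, 3.9]
width: 0.17
```

Contact on the notch floors. I'll release slowly and rise.

Emit:
move_arm(deltas=[[[0,0,0],[0,0,0],0.5],[[0,0,0],[0,0,0],0.2],[[0,0,0],[0,0,0],0],[[0,0,0],[0,0,0],0],[[0,0,0],[0,0,0],0],[[0,0,0],[0,0,0.2],0],[[0,0,0],[0,0,0.6],0],[[0,0,0],[0,0,1],0]], grip_force=20)

```text
time: 27.15
tool_pos: [0.4782, -0.305, 0.1357]
tcp_rot: [-3.119, -0.368, 0.001]
wrist_force: [-0.2, 0.3, 0.2]
width: 0.497
```

Emit:
move_arm(deltas=[[[0,0,0],[0,0,0.5],0],[[0,0,0],[-0.2,-0.3,1],0],[[0,0,0],[-0.6,-0.7,1],0],[[0,0,0],[-1,-1,1],0],[[0,0,0],[-1,-1,1],0]])

```text
time: 27.78
tool_pos: [0.3762, -0.407, 0.2353]
tcp_rot: [3.12, 0.361, -0.001]
wrist_force: [0.5, 0.3, 0.5]
width: 0.499
```

Emit:
move_arm(deltas=[[[0,0,0],[-0.4,-0.4,0],0],[[0,0,0],[-0.8,-0.8,0],0],[[0,0,0],[-1,-1,0],0],[[0,0,0],[-1,-1,0],0]])

```text
time: 28.28
tool_pos: [0.2781, -0.506, 0.2348]
tcp_rot: [-3.12, -0.364, -0.0]
wrist_force: [-0.3, 0.6, 0.4]
width: 0.509
```

Run:
```python
from h import *
p0,_=load('top'); p,d=grab('top');p2,d2=grab('side'); s=status.read_state(); print(s['time'],s['tool_pos'],s['joint_vel'].round(3))
k=cv2.INTER_CUBIC
a=cv2.resize(p[100:300,255:555],(800,533),interpolation=k)
b=cv2.resize(p2[150:240,330:430],(300,270),interpolation=k)
a[-270:,:300]=b
cv2.imwrite('pics/end.png',cv2.convertScaleAbs(a,alpha=1.5)[:,:,::-1])
c=np.array([.4782,-.3043,.052]);h=np.array([np.cos(.235),np.sin(.235),0]);l=np.array([-h[1],h[0],0])
for n,dd in(('top',d),('side',d2)):
    W=world(n,np.c_[np.mgrid[0:640,0:480].reshape(2,-1).T],d=dd); X=(W-c)@h*1e3; Y=(W-c)@l*1e3; Z=W[:,2]*1e3
    for a in list(range(-60,60,15)):
        m=(X>a)&(X<a+15)&(abs(Y)<14)&(Z>56)&(Z<90); print(n,a,m.sum(),np.median(Z[m]).round(1),np.percentile(Y[m],[5,95]).round(1))
    m=(X>70)&(X<160)&(abs(Y)<25)&(Z>15)&(Z<90); print('blade x',np.percentile(X[m],99).round(1),'y',np.percentile(Y[m],[3,97]).round(1)); m&=X>130; print('tip z',np.median(Z[m]))
```

```text
28.375 [ 0.27945876 -0.50458761  0.23474387] [ 0.018 -0.009  0.006 -0.004 -0.003 -0.001]
top -60 55 63.1 [-8.5  6.3]
top -45 59 62.6 [-8.8  6.5]
top -30 54 63.2 [-8.5  6.8]
top -15 52 62.6 [-7.7  6. ]
top 0 54 62.8 [-7.2  6.2]
top 15 50 62.6 [-7.3  6. ]
top 30 56 62.5 [-8.8  6.1]
top 45 61 62.6 [-9.2  6.7]
blade x 143.2 y [-18.7  17. ]
tip z 43.08794777289404
side -60 18 60.4 [-6.4  9.8]
side -45 25 60.1 [-8.5 11.3]
side -30 23 60.2 [-3.7 10. ]
side -15 23 60.4 [-7.9 11.6]
side 0 22 60.2 [-6.4 10.1]
side 15 24 60.0 [-4.7 11.5]
side 30 25 60.5 [-6.5 12.5]
side 45 24 60.7 [-10.1   8.3]
blade x 146.7 y [-16.4  19.6]
tip z 41.104669832568995
```

View pics/end.png

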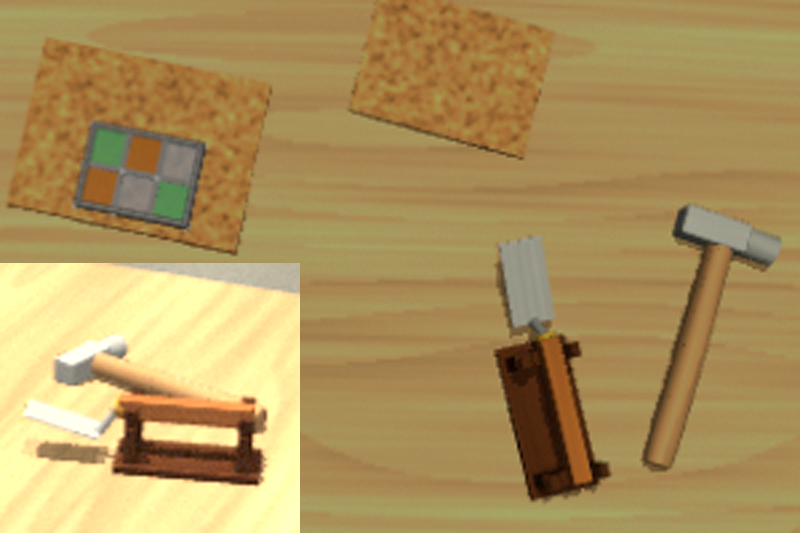

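The panel lies fully on the mat at about (140,175) with no solder dots on its upper face. The knife is level in its rest at about (560,410), and the hammer hasn't been moved. Handing in.

```bash
python3 -c "
from h import *
print(order.finish_job())"
```

```text
the job is handed in; nothing more can be done
None
```

The panel is turned over and lies flat on the large mat, soldered face down, and the knife is back level in its rest. I handed the job in at about 28 s.

- **Tipping:** I slid the panel up to the mat step and worked the blade under its near edge. I tipped it slowly along the arc, and it dropped the last part onto the mat from just past vertical, because the blade cannot hold it on that side.
- **Extra nudge:** The panel landed overhanging the mat's near side by about 12.5 mm. I pushed it on with the blade's front edge at about 2.7 N, which you had not asked for.
- **Panel check:** It now lies about 11 to 88 mm in from the mat's near side, with no solder dots on its upper face. The depth readings across it show no tilt.
- **Knife check:** The handle reads level to within 1 mm from end to end, about where it was at the start. The two cameras differ by about 2 mm on its height, which is within the stated calibration.
- **Forces and bystanders:** The highest wrist force I read was about 10 N, when the blade first touched the bench. The gripper did not touch the panel. In the last pictures the hammer looks undisturbed. I did not look at the jar or nail box again at the end, but no move went near them.

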